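Hang the hook-on bin on the slat panel

TASK

Pick up the small blue bin and hang it about the middle of the upper groove of the slat panel: tilt the bin's front up, feel the steel lip into the groove, then swing the bin down until it hangs upright with its back flush on the slats, and let go. The panel may be clamped higher or lower than usual, so search gently for the groove by touch, without ramming the bin against the panel, and do not disturb the jar, the food can or the mug.

Things in the scene. Friction and masses are not known exactly. Their poses are not given: they have to be found in the camera images.
- slat_stand: Fixed stand: panel of three wooden slats (4 mm plates), 280 mm wide, 170 mm tall, on a dark steel foot 12 mm thick, 300 mm wide, reaching 45 mm ahead of the slats. Origin: on the worktop, in the slats' front plane, mid-width. x points into the panel, y left along the grooves, z up. Between the slats are two level grooves, 16 mm high at the mouth; the lower, 80 mm below the upper, is not used.
- groove_usual (a point): Middle of the upper groove's bottom edge (= top front edge of the middle slat) at its USUAL height, 145 mm above the worktop. The whole panel is clamped at an unknown height, up to 18 mm lower or higher, and this point does not follow it: find the real groove by touch. Axes as slat_stand. Slats are stiff and do not move.
- groove_back (a point): Middle of the upper groove's rear wall at the usual height, 24 mm behind the slats' front plane. Behind the 4 mm slats the groove is 20 mm deep and widens: 18 mm up behind the upper slat, 8 mm down behind the middle slat. The upper slat is 44 mm tall (panel top 60 mm above the groove's bottom edge), the middle slat 64 mm.
- bin: Loose open blue plastic bin, 72 mm deep (x), 50 mm wide (y), sides 56 and front 40 mm high, walls 3 mm, 0.15 to 0.31 kg. Origin: centre of its underside; x points to its back, z up; back face at x = +36 mm. Grip it across its 50 mm width by both sides; a gripper leaning 35 degrees toward the bin's front on the standing bin is upright when the bin is tilted front-up by 35.
- lip_root (a point): Where the steel lip leaves the bin's back: underside of the lip on the back face, 36 mm behind and 56 mm above the bin's origin. The lip is 3 mm thick, 40 mm wide; it runs back 9 mm, then its leg (6 to 9 mm behind the back face) stands up 24 mm above this point. Hung: this underside rests on the groove's bottom edge, the leg is behind the upper slat, the back flat on the middle slat.
- lip_tip (a point): Centre of the top end of the lip's leg, 43.5 mm behind and 80 mm above the bin's origin. The leg is too tall to go in straight: with the bin tilted front-up by 28 to 40 degrees (35 is easy) the tip enters first, the leg follows up and in, its foot over the edge; then the bin turns down about the groove's bottom edge.
- spice_jar: Spice jar with black cap, 41 mm wide, 105 mm tall, standing loose; origin at the centre of its underside. Leave it alone.
- food_can: Small food can with a teal and white wrapper, 58 mm wide, 72 mm tall, standing loose; origin at the centre of its underside. Leave it alone.
- mug: Light blue mug, 82 by 117 mm over the handle, 91 mm tall, standing loose; origin at the centre of its underside. Leave it alone.
There are look-alikes about, which are no part of the job. Leave any orange or yellow look-alike of the bin alone.

How it is judged:
By the outcome, as a careful person would: the job done as asked, in the order asked, and still so for the second after the job is handed in, with the robot touching nothing.
It also fails if it takes over 64 s, if anything falls off the work surface, if the arm or the gripper's body presses on something with over 40 N, if the wrist force passes 120 N, or if a joint passes its speed limit or range.

ROBOT

A 7-joint arm with a two-finger parallel gripper is mounted at the origin on a cart in front of the work surface, level with it; the furniture and walls round the work are solid. World frame = base frame: x ahead of the robot, y to its left, z up, the work surface at z = 0. Lengths are in m, angles in rad, forces in N, time in s.
With the tool pointing down it reaches from about 0.425 to 0.925 m from the base axis. Payload 6.8 kg.
Tool frame: the origin (TCP) lies between the finger pads; the fingertips stand finger_overhang ahead of it and the grasp point (between the pads) lies 6 mm ahead of it (finger_overhang is the distance from the TCP to the fingertips, in m); z points along the fingers, y is the line along which they close (so a half turn about z gives the same grasp; the last joint's range is limited). The gripper opens to 85 mm and grips with 20 to 120 N. Pads are 22 mm wide; open, the fingers measure 114 mm over their backs; the gripper's body (76 mm by 85 mm) begins 54 mm behind the grasp point. The pads swing forward as they close: fully open they stand 13 mm farther back than shut.
Start: joints at [1.211, 0.477, 0.022, 1.555, -0.011, 1.109, -0.083], TCP at [0.168, -0.654, 0.256] pointing down, gripper open.
Joint ranges: [-2.96, 2.96], [-0.34, 2.1], [-1.41, 1.46], [0.24, 2.44], [-1.37, 4.51], [0.17, 1.92], [-2.96, 2.96]. Speed limits (rad/s): [2.39, 2.39, 3.14, 3.14, 3.14, 3.14, 3.14].

INTERFACE

Orientations are given as a unit quaternion [w, x, y, z].
In Python, from station import * gives the robot as it stands.
- The arm moves only by the tool drive_tool, never from a script. Its argument "increments" is a list of rows, each an object of numbers: "claw": the finger opening in m, from 0 to 0.0854; "dx", "dy", "dz": the shift along the tool's x, y, z in m; "wx", "wy", "wz": the turn, a rotation vector about the tool's x, y, z in degrees. A call has 1 to 20 rows; each row shifts and turns the commanded pose from where the row before left it, along the tool's axes as they then stand; what a row does not reach is not made up. A row lasts 1/8 s, in which the tool goes at most 62.5 mm and 10.7 degrees, less where a joint would pass 70% of its speed; a pose out of reach is approached as far as the arm can. A call with a gripper value outside its range is refused whole. The fingers move at their own pace and stop on an object; "newtons" is the grip in N (left out, the last holds). Time passes only in rows, so rows that do not move let the fingers close. It gives the time, the measured TCP pose, the force, the opening and the grip force at its end, in the units of the state.
- get_obs(): the state, without advancing time (a new reading comes with each control period).
- read_camera(name): name is "scene" or "top" or "wrist"; returns (picture, depth): 420x560x3 uint8, red, green, blue; 420x560 float32, m along the optical axis (not along the pixel's ray), 0 where there is no reading.
- calibration(name): a dict with "intrinsics" (3x3 intrinsics, pixels), "R" (3x3) and "t" (3): a world point X has camera coordinates R X + t; the wrist camera has in their place "mount" (4x4, takes a point from camera to tool coordinates, whose origin is the TCP and whose axes are the flange's). Camera axes: x right, y down, z forward; pixel columns grow to the right and rows downward; lengths in m; the calibration is good to about 2 mm. A picture is of the moment at which its call begins: read the wrist's pose just before it. calibration takes no time and is no camera call.
- hand_in(): hands the job in; it is judged then, once.
The state is a dict: "t": time; "q": joint angles; "joint_vel": joint speeds; "joint_torque": joint torques, N m; "eef_pos": TCP position; "tool_rot": TCP orientation; "contact_force": force on the tool from outside, world axes, zero at the start; "torque": the same for the moment, N m; "gripper_width": opening from 0.0 (shut) to 1.0 (fully open); "grasp_force": force on a finger pad.
Only numpy, scipy, OpenCV 4.12 (cv2) and the standard library are available. Lean on these libraries where they do the work, as an engineer would, in place of code of your own. Each camera call takes 0.05 s, during which the arm holds its last target. There are 200 camera calls.

## Working session

There is one attempt and no reset: what is moved stays moved. The work goes in short steps, Python scripts to look and compute and a tool call to move; the robot and the scene stay as the last step left them, time stands still between calls to the robot, and variables do not carry over. Pictures are saved under pics/ and viewed, at most 10 in all, crops included, and the job is handed in when it is done.

Besides the shell and the picture viewer there is one more tool, called after "Call:" as a command line: name --argument value ..., lists and objects as JSON in quotes. drive_tool: Moves the arm, as the interface text tells. Its arguments: {"type":"object","properties":{"increments":{"type":"array","items":{"type":"object","properties":{"claw":{"type":"number"},"dx":{"type":"number"},"dy":{"type":"number"},"dz":{"type":"number"},"wx":{"type":"number"},"wy":{"type":"number"},"wz":{"type":"number"}}}},"newtons":{"type":"number"}},"required":["increments"]}

```bash
mkdir -p pics; ls
python3 - <<'E'
from station import *
import cv2,numpy as np
o=get_obs();print(o)
ims=[]
for n in("scene","top"):
    p,d=read_camera(n);cv2.imwrite(f"pics/{n}0.png",p[:,:,::-1]);np.savez(f"{n}0.npz",p=p,d=d)
    c=calibration(n);print(n,c, (d>0).mean())
print(calibration("wrist"))
E
```

```text
pics
{'t': 0.0, 'q': array([ 1.21088168,  0.47783405,  0.02238662,  1.55647601, -0.01149233,
        1.10928438, -0.08309377]), 'joint_vel': array([-0.00115487,  0.00139241, -0.00192047,  0.00081705,  0.0017429 ,
       -0.00216514,  0.00070642]), 'joint_torque': array([ 5.57537132e-04, -5.96438920e+01,  1.60790998e+00, -2.81190044e+01,
        1.24860794e-02,  9.21176921e-03, -4.13003050e-06]), 'eef_pos': array([ 0.16800412, -0.65318532,  0.25529345]), 'tool_rot': array([-9.14703132e-04,  9.92084372e-01,  1.25569590e-01, -2.00958063e-04]), 'contact_force': array([ 0.09440023, -0.31815357, -0.08430919]), 'torque': array([0.02752623, 0.00926352, 0.01796224]), 'grasp_force': 0.0, 'gripper_width': 0.9982649939881906}
scene {'intrinsics': array([[476.52860043,   0.        , 280.51763187],
       [  0.        , 476.52860043, 208.50853954],
       [  0.        ,   0.        ,   1.        ]]), 'R': array([[-0.4958477 , -0.86827792, -0.01511668],
       [-0.50349611,  0.3016274 , -0.80963731],
       [ 0.70754981, -0.39384561, -0.58673581]]), 't': array([0.31335686, 0.3528773 , 0.92660545])}
[... 233 characters left out ...]
-0.01724764],
       [-0.99367311,  0.02871762, -0.10857737],
       [ 0.10901694,  0.01420682, -0.99393837]]), 't': array([0.03926816, 0.54395102, 1.52174563])} 0.996062925170068
{'intrinsics': array([[322.96961365,   0.        , 276.61444688],
       [  0.        , 322.96961365, 208.00882213],
       [  0.        ,   0.        ,   1.        ]]), 'mount': array([[-2.74182949e-04, -9.61985669e-01, -2.73099792e-01,
         6.82506700e-02],
       [ 9.99999931e-01, -3.31933042e-04,  1.65257906e-04,
         8.51718439e-04],
       [-2.49626582e-04, -2.73099728e-01,  9.61985694e-01,
        -1.18440549e-01],
       [ 0.00000000e+00,  0.00000000e+00,  0.00000000e+00,
         1.00000000e+00]])}
```

View pics/scene0.png

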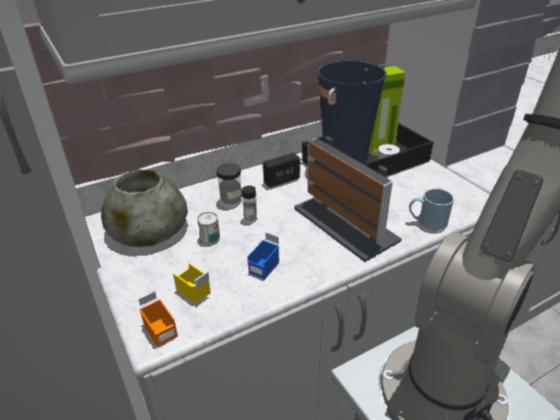

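View pics/top0.png

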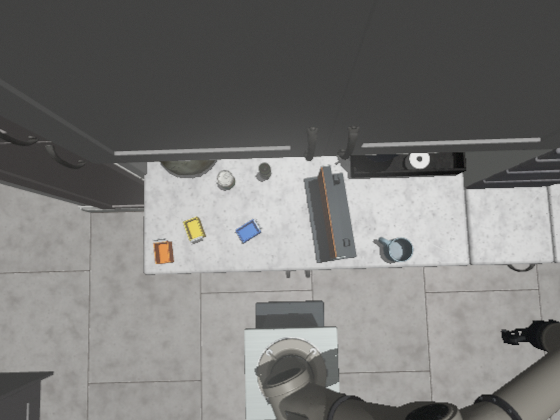

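Scene view: the blue bin is at (264,258), with its steel lip at the upper right (272,240). The panel is at (345,190) with its slats facing the bin, the can at (208,228), the jar at (249,203) and the mug at (433,208). Top view: bin at (248,232), panel front edge along about (322,170)–(333,258). Next I'll measure the bin and panel poses from depth.

```bash
cat > h.py <<'E'
import numpy as np,cv2
from station import *
def cloud(n,d):
    c=calibration(n);K=c["intrinsics"];v,u=np.indices(d.shape)
    P=np.stack([(u-K[0,2])/K[0,0]*d,(v-K[1,2])/K[1,1]*d,d],-1)
    return (P-c["t"])@c["R"]
E
python3 - <<'E'
from h import *
for n in("scene","top"):
    z=np.load(n+"0.npz");W=cloud(n,z["d"]);hsv=cv2.cvtColor(z["p"],cv2.COLOR_RGB2HSV)
    H,S,V=[hsv[...,i].astype(int) for i in range(3)]
    m=((H>105)&(H<125)&(S>150)&(V>60)).astype(np.uint8)
    k,l,st,ce=cv2.connectedComponentsWithStats(m)
    for i in range(1,k):
        if st[i,4]>60:
            P=W[l==i];print(n,"blue",st[i],ce[i],np.percentile(P,[2,50,98],axis=0).round(3).tolist())
            r=cv2.minAreaRect(P[(P[:,2]>.0)][:,:2].astype(np.float32));print(r, cv2.boxPoints(r).round(3).tolist())
            Q=P[P[:,2]>.045];print('rim',len(Q),cv2.minAreaRect(Q[:,:2].astype(np.float32)))
    # wood slats
    m=((H<14)&(S>110)&(V>50)).astype(np.uint8)
    box=(slice(130,240),slice(290,400)) if n=="scene" else (slice(160,265),slice(300,360))
    mm=np.zeros_like(m);mm[box]=m[box]
    P=W[mm>0];P=P[(P[:,2]>0.02)]
    c0=np.median(P,0);u,s,vt=np.linalg.svd(P-c0,full_matrices=False);nn=vt[2]
    r=np.abs((P-c0)@nn);P=P[r<.006];c0=P.mean(0);vt=np.linalg.svd(P-c0,full_matrices=False)[2]
    print(n,"wood",len(P),c0.round(4),vt.round(4).tolist(),np.percentile(P,[1,99],axis=0).round(3).tolist())
    along=(P-c0)@np.array([vt[0][0],vt[0][1],0]);print(np.percentile(along,[0.5,99.5]))
    if n=="scene":
        h=np.histogram(P[:,2],np.arange(0,.24,.004));print(list(zip((h[1]*1000).astype(int).tolist(),h[0].tolist())))
s=cv2.imread("pics/scene0.png");a=cv2.resize(s[130:260,285:415],None,fx=4,fy=4,interpolation=2);b=cv2.resize(s[225:285,235:295],None,fx=4,fy=4,interpolation=2)
t=np.zeros((520,765,3),np.uint8);t[:,:520]=a;t[:240,523:763]=b
tt=cv2.imread("pics/top0.png");t[260:500,523:763]=cv2.resize(tt[205:265,220:280],None,fx=4,fy=4,interpolation=2);cv2.imwrite("pics/crop.png",t)
E
```

```text
scene blue [249 241  29  37 688] [264.02325581 257.56831395] [[0.444, 0.098, 0.0], [0.491, 0.13, 0.033], [0.519, 0.173, 0.056]]
((0.10757923126220703, 0.33764392137527466), (0.07036354392766953, 0.9402467012405396), 61.56210708618164) [[-0.3230000138282776, 0.531000018119812], [0.5040000081062317, 0.08299999684095383], [0.5379999876022339, 0.14499999582767487], [-0.289000004529953, 0.5920000076293945]]
rim 161 ((0.1074897050857544, 0.3374785780906677), (0.06998749822378159, 0.9402467012405396), 61.56210708618164)
scene wood 426 [ 0.4956 -0.1287  0.1322] [[-0.9442, -0.1111, -0.3101], [-0.3153, 0.0325, 0.9484], [-0.0953, 0.9933, -0.0658]] [[0.389, -0.142, 0.093], [0.651, -0.11, 0.189]]
[-0.15105889  0.10255652]
[(0, 0), (4, 0), (8, 0), (12, 0), (16, 0), (20, 0), (24, 0), (28, 0), (32, 0), (36, 0), (40, 0), (44, 0), (48, 0), (52, 0), (56, 0), (60, 0), (64, 0), (68, 0), (72, 0), (76, 0), (80, 0), (84, 0), (88, 0), (92, 8), (96, 20), (100, 26), (104, 25), (108, 26), (112, 31), (116, 23), (120, 33), (124, 25), (128, 19), (132, 19), (136, 21), (140, 23), (144, 21), (148, 28), (152, 16), (156, 0), (160, 0), (164, 0), (168, 6), (172, 15), (176, 15), (180, 13), (184, 6), (188, 5), (192, 0), (196, 2), (200, 0), (204, 0), (208, 0), (212, 0), (216, 0), (220, 0), (224, 0), (228, 0), (232, 0)]
top wood 7 [ 0.4909 -0.132   0.2152] [[-0.9929, -0.1191, -0.0056], [-0.0168, 0.0934, 0.9955], [-0.118, 0.9885, -0.0948]] [[0.393, -0.143, 0.206], [0.643, -0.114, 0.221]]
[-0.15316363  0.09888259]
```

View pics/crop.png

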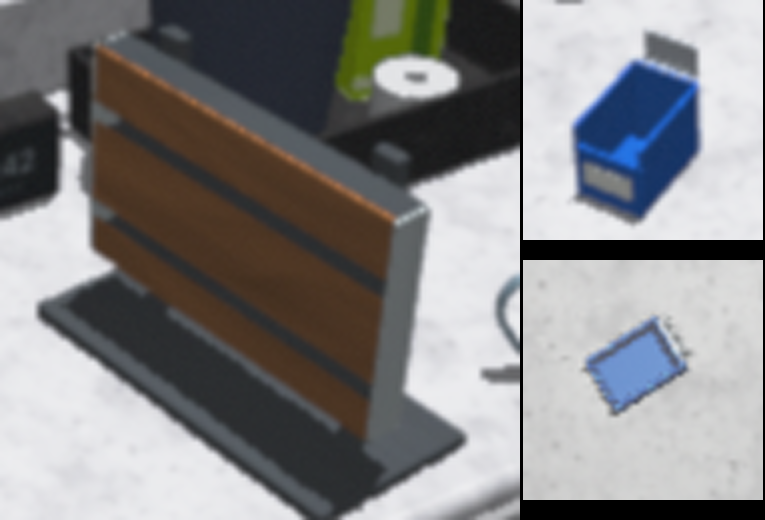

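The crop shows the bin's front label at the lower left and its lip at the upper right (yaw roughly −60°). The slats are clearly visible, with dark groove bands between them. Next: refine both poses and check what `station` offers.

Run:
```python
import station
print([x for x in dir(station) if x[0]!='_'], getattr(station,'finger_overhang',None))
from h import *
def ray(n,uv,p0,nrm):
    c=calibration(n);K=c["intrinsics"];o=-c["R"].T@c["t"];uv=np.atleast_2d(uv).astype(float)
    d=np.c_[(uv-K[:2,2])/K[0,0],np.ones(len(uv))]@c["R"];s=((p0-o)@nrm)/(d@nrm);return o+d*s[:,None]
for n in("top","scene"):
    z=np.load(n+"0.npz");W=cloud(n,z["d"]);hsv=cv2.cvtColor(z["p"],cv2.COLOR_RGB2HSV);H,S,V=[hsv[...,i].astype(int) for i in range(3)]
    m=((H>100)&(H<125)&(S>90)&(V>40)).astype(np.uint8)
    if n=="top": m[:215]=0;m[250:]=0;m[:,:225]=0;m[:,275:]=0
    else: m[:235]=0;m[285:]=0;m[:,:240]=0;m[:,290:]=0
    P=W[m>0];print(n,len(P),np.percentile(P,[2,50,98],axis=0).round(3).tolist())
    if n=="top":
        v,u=np.nonzero(m);X=ray(n,np.c_[u,v],np.array([0,0,.053]),np.array([0,0,1.]))
        r=cv2.minAreaRect(X[:,:2].astype(np.float32));print(r,cv2.boxPoints(r).round(4).tolist())
    else:
        for lo,hi in((.045,.07),(.002,.045)):
            Q=P[(P[:,2]>lo)&(P[:,2]<hi)&(P[:,0]>.4)&(P[:,1]<.2)];r=cv2.minAreaRect(Q[:,:2].astype(np.float32));print(lo,r,cv2.boxPoints(r).round(4).tolist())
    for nm,bx in dict(can=(218,240,200,217),jar=(190,220,242,257)).items():
        if n=="scene":
            Q=W[bx[0]:bx[1],bx[2]:bx[3]].reshape(-1,3);Q=Q[(Q[:,2]>.02)&(Q[:,2]<.12)];print(nm,np.median(Q,0).round(3))
# panel from top: points with height .19-.25 (panel top) front edge
z=np.load("top0.npz");W=cloud("top",z["d"]);R=W[165:262,300:362].reshape(-1,3)
Q=R[(R[:,2]>.195)&(R[:,2]<.26)];print("ptop z",np.percentile(Q[:,2],[5,25,50,75,95]).round(4));
r=cv2.minAreaRect(Q[:,:2].astype(np.float32));print(r,cv2.boxPoints(r).round(4).tolist())
Q=R[(R[:,2]>.006)&(R[:,2]<.02)];
r=cv2.minAreaRect(Q[:,:2].astype(np.float32));print("foot",len(Q),r,cv2.boxPoints(r).round(4).tolist())
# scene: brown column profiles onto plane
n_=np.array([.105,-.9945,0]);p0=np.array([.4956,-.1287,.13])
z=np.load("scene0.npz");hsv=cv2.cvtColor(z["p"],cv2.COLOR_RGB2HSV)
for u in (325,335,345,355,365,372):
    s=hsv[140:240,u,1].astype(int);w=(s>95).astype(int);e=np.nonzero(np.diff(w))[0]
    X=ray("scene",[(u,140+i+.5) for i in e],p0,n_);print(u,[(int(140+i),int(w[i+1]),round(float(x[0]),3),round(float(x[2]),4)) for i,x in zip(e,X)])
```

```text
['PlanningError', 'calibration', 'finger_overhang', 'get_obs', 'hand_in', 'read_camera'] 0.025
top 230 [[0.451, 0.098, -0.005], [0.484, 0.135, 0.004], [0.511, 0.168, 0.06]]
((0.4836660325527191, 0.13272930681705475), (0.04916847124695778, 0.06581748276948929), 32.193214416503906) [[0.44530001282691956, 0.14749999344348907], [0.4803999960422516, 0.09179999679327011], [0.5220000147819519, 0.11800000071525574], [0.4869000017642975, 0.1737000048160553]]
scene 792 [[0.444, 0.097, 0.0], [0.489, 0.131, 0.033], [0.519, 0.175, 0.057]]
0.045 ((0.48378366231918335, 0.1322752833366394), (0.05027530714869499, 0.07480999082326889), 30.88363265991211) [[0.4429999887943268, 0.15150000154972076], [0.4814000129699707, 0.08730000257492065], [0.5246000289916992, 0.11309999972581863], [0.4862000048160553, 0.17730000615119934]]
0.002 ((0.4821370840072632, 0.13388431072235107), (0.052522480487823486, 0.0761784240603447), 29.925617218017578) [[0.44040000438690186, 0.15379999577999115], [0.47839999198913574, 0.08780000358819962], [0.5238999724388123, 0.11400000005960464], [0.48590001463890076, 0.180000007152
[... 920 characters left out ...]
 0.544, 0.0888), (201, 1, 0.543, 0.076), (210, 0, 0.541, 0.0465)]
345 [(161, 1, 0.516, 0.216), (177, 0, 0.511, 0.1701), (182, 1, 0.51, 0.1554), (203, 0, 0.504, 0.0915), (208, 1, 0.502, 0.0758), (217, 0, 0.5, 0.047)]
355 [(167, 1, 0.479, 0.216), (183, 0, 0.474, 0.171), (188, 1, 0.472, 0.1566), (210, 0, 0.465, 0.0911), (215, 1, 0.463, 0.0757), (224, 0, 0.46, 0.0475)]
365 [(173, 1, 0.443, 0.216), (189, 0, 0.438, 0.1719), (195, 1, 0.436, 0.155), (217, 0, 0.428, 0.0907), (222, 1, 0.426, 0.0756), (231, 0, 0.422, 0.0479)]
372 [(154, 0, 0.428, 0.2762), (177, 1, 0.419, 0.2165), (194, 0, 0.413, 0.1703), (199, 1, 0.411, 0.1564), (221, 0, 0.403, 0.0931), (226, 1, 0.401, 0.0782), (236, 0, 0.396, 0.0479)]
```

```bash
cat >> h.py <<'E'
from scipy.spatial.transform import Rotation as Ro, Slerp
def obs():
    o=get_obs();q=o["tool_rot"];return o,np.array(o["eef_pos"]),Ro.from_quat([q[1],q[2],q[3],q[0]])
def rows(p,R,pt,Rt,n):
    s=Slerp([0,1],Ro.concatenate([R,Rt]))(np.linspace(0,1,n+1));out=[]
    for i in range(n):
        d=s[i].inv().apply((pt-p)/n);w=(s[i].inv()*s[i+1]).as_rotvec(degrees=True)
        out.append([round(float(x),4) for x in d]+[round(float(x),2) for x in w])
    return out
def tool(yaw,tilt):
    "tool orientation holding the bin: yaw of bin x, bin front-up tilt (deg)"
    a=np.radians(yaw);l=np.radians(35-tilt);b=np.array([np.cos(a),np.sin(a),0]);k=np.array([0,0,1.])
    z=np.sin(l)*b-np.cos(l)*k;x=-np.cos(l)*b-np.sin(l)*k;return Ro.from_matrix(np.c_[x,np.cross(z,x),z])
E
python3 - <<'E'
from h import *
o,p,R=obs()
w=np.array([.45,-.40,.33]);print(rows(p,R,w,R,9)[0])
a=np.array([.45,.20,.33]);T=tool(-58.8,35)
for r in rows(w,R,a,T,14):print(r)
E
```

```text
[0.0374, -0.0195, -0.0083, 0.0, 0.0, 0.0]
[0.0107, -0.0415, 0.0001, -0.01, -0.01, -7.63]
[0.0161, -0.0397, 0.0001, -0.01, -0.01, -7.63]
[0.0212, -0.0372, 0.0001, -0.01, -0.01, -7.63]
[0.026, -0.0341, 0.0001, -0.01, -0.01, -7.63]
[0.0303, -0.0303, 0.0, -0.01, -0.01, -7.63]
[0.034, -0.0261, 0.0, -0.01, -0.01, -7.63]
[0.0372, -0.0213, 0.0, -0.01, -0.01, -7.63]
[0.0397, -0.0162, 0.0, -0.01, -0.01, -7.63]
[0.0415, -0.0108, 0.0, -0.01, -0.01, -7.63]
[0.0425, -0.0052, 0.0, -0.01, -0.01, -7.63]
[0.0429, 0.0005, 0.0, -0.01, -0.01, -7.63]
[0.0424, 0.0062, 0.0, -0.01, -0.01, -7.63]
[0.0412, 0.0118, 0.0, -0.01, -0.01, -7.63]
[0.0393, 0.0171, 0.0, -0.01, -0.01, -7.63]
```

Call:
drive_tool --increments '[{"dx": 0.037, "dy": -0.0195, "dz": -0.0083, "claw": 0.0854}, {"dx": 0.037, "dy": -0.0195, "dz": -0.0083}, {"dx": 0.037, "dy": -0.0195, "dz": -0.0083}, {"dx": 0.037, "dy": -0.0195, "dz": -0.0083}, {"dx": 0.037, "dy": -0.0195, "dz": -0.0083}, {"dx": 0.037, "dy": -0.0195, "dz": -0.0083}, {"dx": 0.037, "dy": -0.0195, "dz": -0.0083}, {"dx": 0.037, "dy": -0.0195, "dz": -0.0083}, {"dx": 0.037, "dy": -0.0195, "dz": -0.0083}]'

```text
schema error: expected keys claw, dx, dy, dz, wx, wy, wz
```

Call:
drive_tool --increments '[{"dx": 0.037, "dy": -0.0195, "dz": -0.0083, "wx": 0, "wy": 0, "wz": 0, "claw": 0.085}, {"dx": 0.037, "dy": -0.0195, "dz": -0.0083, "wx": 0, "wy": 0, "wz": 0, "claw": 0.085}, {"dx": 0.037, "dy": -0.0195, "dz": -0.0083, "wx": 0, "wy": 0, "wz": 0, "claw": 0.085}, {"dx": 0.037, "dy": -0.0195, "dz": -0.0083, "wx": 0, "wy": 0, "wz": 0, "claw": 0.085}, {"dx": 0.037, "dy": -0.0195, "dz": -0.0083, "wx": 0, "wy": 0, "wz": 0, "claw": 0.085}, {"dx": 0.037, "dy": -0.0195, "dz": -0.0083, "wx": 0, "wy": 0, "wz": 0, "claw": 0.085}, {"dx": 0.037, "dy": -0.0195, "dz": -0.0083, "wx": 0, "wy": 0, "wz": 0, "claw": 0.085}, {"dx": 0.037, "dy": -0.0195, "dz": -0.0083, "wx": 0, "wy": 0, "wz": 0, "claw": 0.085}, {"dx": 0.037, "dy": -0.0195, "dz": -0.0083, "wx": 0, "wy": 0, "wz": 0, "claw": 0.085}]'

```text
t: 1.23
eef_pos: [0.4476, -0.3997, 0.3309]
tool_rot: [-0.0, 0.992, 0.126, -0.0]
contact_force: [0.2, -0.4, -0.0]
gripper_width: 0.994
grasp_force: 0.0
```

Call:
drive_tool --increments '[{"dx": 0.0107, "dy": -0.0415, "dz": 0, "wx": 0, "wy": 0, "wz": -7.6, "claw": 0.085}, {"dx": 0.0161, "dy": -0.0397, "dz": 0, "wx": 0, "wy": 0, "wz": -7.6, "claw": 0.085}, {"dx": 0.0212, "dy": -0.0372, "dz": 0, "wx": 0, "wy": 0, "wz": -7.6, "claw": 0.085}, {"dx": 0.026, "dy": -0.0341, "dz": 0, "wx": 0, "wy": 0, "wz": -7.6, "claw": 0.085}, {"dx": 0.0303, "dy": -0.0303, "dz": 0, "wx": 0, "wy": 0, "wz": -7.6, "claw": 0.085}, {"dx": 0.034, "dy": -0.0261, "dz": 0, "wx": 0, "wy": 0, "wz": -7.6, "claw": 0.085}, {"dx": 0.0372, "dy": -0.0213, "dz": 0, "wx": 0, "wy": 0, "wz": -7.6, "claw": 0.085}, {"dx": 0.0397, "dy": -0.0162, "dz": 0, "wx": 0, "wy": 0, "wz": -7.6, "claw": 0.085}, {"dx": 0.0415, "dy": -0.0108, "dz": 0, "wx": 0, "wy": 0, "wz": -7.6, "claw": 0.085}, {"dx": 0.0425, "dy": -0.0052, "dz": 0, "wx": 0, "wy": 0, "wz": -7.6, "claw": 0.085}, {"dx": 0.0429, "dy": 0.0005, "dz": 0, "wx": 0, "wy": 0, "wz": -7.6, "claw": 0.085}, {"dx": 0.0424, "dy": 0.0062, "dz": 0, "wx": 0, "wy": 0, "wz": -7.6, "claw": 0.085}, {"dx": 0.0412, "dy": 0.0118, "dz": 0, "wx": 0, "wy": 0, "wz": -7.6, "claw": 0.085}, {"dx": 0.0393, "dy": 0.0171, "dz": 0, "wx": 0, "wy": 0, "wz": -7.6, "claw": 0.085}]'

```text
t: 2.98
eef_pos: [0.4485, 0.2003, 0.3308]
tool_rot: [0.0, 0.492, 0.871, -0.0]
contact_force: [0.8, 0.8, -0.4]
gripper_width: 0.991
grasp_force: 0.0
```

Run:
```python
from h import *
o,p,R=obs();print(p,R.as_quat(),o["q"].round(2),o["contact_force"])
T=tool(-58.8,0);G=np.array([.4797,.1393,.036])-.006*T.as_matrix()[:,2];A=G-.13*T.as_matrix()[:,2];print(G,A)
for r in rows(p,R,A,T,7):print(r)
```

```text
[0.44845834 0.20029844 0.33081119] [ 4.91997785e-01  8.70596421e-01 -2.19367904e-04  4.78272077e-05] [ 0.13  0.17 -0.76  1.85  0.13  1.17 -0.12] [ 0.79562872  0.8244147  -0.37786002]
[0.47791723 0.1422437  0.04091491] [0.43929058 0.20602388 0.14740468]
[0.0014, -0.0007, 0.0262, -0.01, -5.0, -0.02]
[0.0037, -0.0007, 0.026, -0.01, -5.0, -0.02]
[0.0059, -0.0007, 0.0256, -0.01, -5.0, -0.02]
[0.0081, -0.0007, 0.025, -0.01, -5.0, -0.02]
[0.0103, -0.0007, 0.0241, -0.01, -5.0, -0.02]
[0.0123, -0.0007, 0.0232, -0.01, -5.0, -0.02]
[0.0143, -0.0007, 0.022, -0.01, -5.0, -0.02]
```

Call:
drive_tool --increments '[{"dx": 0.0014, "dy": -0.0007, "dz": 0.0262, "wx": 0, "wy": -5, "wz": 0, "claw": 0.085}, {"dx": 0.0037, "dy": -0.0007, "dz": 0.026, "wx": 0, "wy": -5, "wz": 0, "claw": 0.085}, {"dx": 0.0059, "dy": -0.0007, "dz": 0.0256, "wx": 0, "wy": -5, "wz": 0, "claw": 0.085}, {"dx": 0.0081, "dy": -0.0007, "dz": 0.025, "wx": 0, "wy": -5, "wz": 0, "claw": 0.085}, {"dx": 0.0103, "dy": -0.0007, "dz": 0.0241, "wx": 0, "wy": -5, "wz": 0, "claw": 0.085}, {"dx": 0.0123, "dy": -0.0007, "dz": 0.0232, "wx": 0, "wy": -5, "wz": 0, "claw": 0.085}, {"dx": 0.0143, "dy": -0.0007, "dz": 0.022, "wx": 0, "wy": -5, "wz": 0, "claw": 0.085}, {"dx": 0, "dy": 0, "dz": 0, "wx": 0, "wy": 0, "wz": 0, "claw": 0.085}]'

```text
t: 3.98
eef_pos: [0.4378, 0.2054, 0.1453]
tool_rot: [0.26, 0.469, 0.831, -0.15]
contact_force: [0.0, -0.0, 0.3]
gripper_width: 0.997
grasp_force: 0.0
```

```bash
cat >> h.py <<'E'
def wrist(name):
    o,p,R=obs();im,d=read_camera("wrist");cv2.imwrite(f"pics/{name}.png",im[:,:,::-1])
    c=calibration("wrist");K=c["intrinsics"];M=c["mount"];v,u=np.indices(d.shape)
    P=np.stack([(u-K[0,2])/K[0,0]*d,(v-K[1,2])/K[1,1]*d,d],-1)
    return o,p,R,im,d,R.apply((P@M[:3,:3].T+M[:3,3]).reshape(-1,3)).reshape(P.shape)+p
E
python3 - <<'E'
from h import *
o,p,R,im,d,W=wrist("w1");print(p,R.as_matrix()[:,2],o["contact_force"])
hsv=cv2.cvtColor(im,cv2.COLOR_RGB2HSV);H,S,V=[hsv[...,i].astype(int) for i in range(3)]
m=(H>100)&(H<125)&(S>90)&(V>40)&(d>0);Q=W[m];Q=Q[np.linalg.norm(Q[:,:2]-[.484,.132],axis=1)<.06]
print(len(Q),np.percentile(Q,[1,99],axis=0).round(3).tolist())
for lo,hi in((.003,.07),(.048,.06)):
    r=cv2.minAreaRect(Q[(Q[:,2]>lo)&(Q[:,2]<hi)][:,:2].astype(np.float32));print(r,cv2.boxPoints(r).round(4).tolist())
E
```

```text
[0.43778832 0.20542257 0.14525795] [ 0.29132214 -0.49356171 -0.81946827] [ 0.0133786  -0.04341615  0.28067087]
6189 [[0.446, 0.094, 0.003], [0.52, 0.176, 0.06]]
((0.483807235956192, 0.13412046432495117), (0.05003426969051361, 0.07290822267532349), 30.652814865112305) [[0.44369998574256897, 0.1527000069618225], [0.48089998960494995, 0.09000000357627869], [0.5238999724388123, 0.11550000309944153], [0.48669999837875366, 0.17820000648498535]]
((0.4840022027492523, 0.1337915062904358), (0.05003426969051361, 0.07214343547821045), 30.652814865112305) [[0.4440999925136566, 0.15209999680519104], [0.48089998960494995, 0.09000000357627869], [0.5238999724388123, 0.11550000309944153], [0.4871000051498413, 0.17759999632835388]]
```

View pics/w1.png

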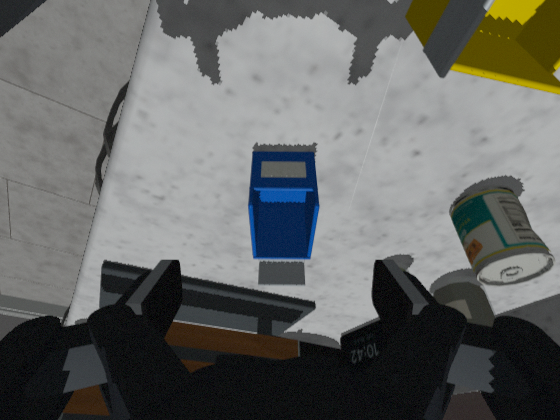

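Wrist view: the blue bin is centred at (283,205) between the fingers with its lip toward the panel. The yellow look-alike is close by at the upper right (480,40). I'll check its clearance in the tool frame at the grasp pose.

Run:
```python
from h import *
o,p,R=obs()
T=tool(-59.3,0);b=np.array([np.cos(np.radians(-59.3)),np.sin(np.radians(-59.3)),0])
z=T.as_matrix()[:,2]
G=np.array([.484,.134,.036])-.008*b-.006*z
zz=np.load("scene0.npz");W=cloud("scene",zz["d"]);hsv=cv2.cvtColor(zz["p"],cv2.COLOR_RGB2HSV)
box=W[258:305,165:215].reshape(-1,3);Y=box[(box[:,2]>.004)&(box[:,2]<.1)]
print("yellow world",np.percentile(Y,[1,99],axis=0).round(3).tolist())
for g in(G,G-.06*z):
    t=T.inv().apply(Y-g);print("in tool",np.percentile(t,[1,99],axis=0).round(3).tolist())
    for lo in np.arange(-.16,.02,.02):
        q=t[(t[:,2]>lo)&(t[:,2]<lo+.02)]
        if len(q)>3:print(round(lo,2),q[:,:2].min(0).round(3),q[:,:2].max(0).round(3))
print(rows(p,R,G,T,6))
```

```text
yellow world [[0.449, 0.287, 0.004], [0.537, 0.355, 0.078]]
in tool [[0.087, 0.06, -0.123], [0.159, 0.145, -0.04]]
-0.14 [0.107 0.064] [0.123 0.069]
-0.12 [0.087 0.059] [0.14  0.145]
-0.1 [0.086 0.06 ] [0.154 0.148]
-0.08 [0.083 0.067] [0.163 0.147]
-0.06 [0.097 0.066] [0.149 0.14 ]
-0.04 [0.112 0.123] [0.12  0.139]
in tool [[0.087, 0.06, -0.063], [0.159, 0.145, 0.02]]
-0.08 [0.107 0.064] [0.123 0.069]
-0.06 [0.087 0.059] [0.14  0.145]
-0.04 [0.086 0.06 ] [0.154 0.148]
-0.02 [0.083 0.067] [0.163 0.147]
-0.0 [0.097 0.066] [0.149 0.14 ]
[[0.0001, 0.0004, 0.0214, -0.0, -0.01, 0.05], [0.0001, 0.0004, 0.0214, -0.0, -0.01, 0.05], [0.0001, 0.0004, 0.0214, -0.0, -0.01, 0.05], [0.0001, 0.0004, 0.0214, -0.0, -0.01, 0.05], [0.0002, 0.0004, 0.0214, -0.0, -0.01, 0.05], [0.0002, 0.0004, 0.0214, -0.0, -0.01, 0.05]]
```

Call:
drive_tool --increments '[{"dx": 0, "dy": 0.0004, "dz": 0.0214, "wx": 0, "wy": 0, "wz": 0, "claw": 0.085}, {"dx": 0, "dy": 0.0004, "dz": 0.0214, "wx": 0, "wy": 0, "wz": 0, "claw": 0.085}, {"dx": 0, "dy": 0.0004, "dz": 0.0214, "wx": 0, "wy": 0, "wz": 0, "claw": 0.085}, {"dx": 0, "dy": 0.0004, "dz": 0.0214, "wx": 0, "wy": 0, "wz": 0, "claw": 0.085}, {"dx": 0, "dy": 0.0004, "dz": 0.0214, "wx": 0, "wy": 0, "wz": 0.3, "claw": 0.085}, {"dx": 0, "dy": 0.0004, "dz": 0.0214, "wx": 0, "wy": 0, "wz": 0, "claw": 0.085}, {"dx": 0, "dy": 0, "dz": 0, "wx": 0, "wy": 0, "wz": 0, "claw": 0.085}]'

```text
t: 4.9
eef_pos: [0.4794, 0.14, 0.0412]
tool_rot: [0.261, 0.474, 0.827, -0.15]
contact_force: [-0.3, 0.4, 1.3]
gripper_width: 0.997
grasp_force: 0.0
```

Call:
drive_tool --increments '[{"dx": 0, "dy": 0, "dz": 0, "wx": 0, "wy": 0, "wz": 0, "claw": 0.04}, {"dx": 0, "dy": 0, "dz": 0, "wx": 0, "wy": 0, "wz": 0, "claw": 0.04}, {"dx": 0, "dy": 0, "dz": 0, "wx": 0, "wy": 0, "wz": 0, "claw": 0.04}, {"dx": 0, "dy": 0, "dz": 0, "wx": 0, "wy": 0, "wz": 0, "claw": 0.04}, {"dx": 0, "dy": 0, "dz": 0, "wx": 0, "wy": 0, "wz": 0, "claw": 0.04}, {"dx": 0, "dy": 0, "dz": 0, "wx": 0, "wy": 0, "wz": 0, "claw": 0.04}]' --newtons 50

```text
t: 5.65
eef_pos: [0.4796, 0.1438, 0.0431]
tool_rot: [0.262, 0.473, 0.828, -0.147]
contact_force: [-1.2, 1.4, 5.8]
gripper_width: 0.58
grasp_force: 52.5
```

Call:
drive_tool --increments '[{"dx": -0.0115, "dy": 0, "dz": -0.0164, "wx": 0, "wy": 0, "wz": 0, "claw": 0.04}, {"dx": -0.0115, "dy": 0, "dz": -0.0164, "wx": 0, "wy": 0, "wz": 0, "claw": 0.04}, {"dx": -0.0115, "dy": 0, "dz": -0.0164, "wx": 0, "wy": 0, "wz": 0, "claw": 0.04}, {"dx": -0.0115, "dy": 0, "dz": -0.0164, "wx": 0, "wy": 0, "wz": 0, "claw": 0.04}, {"dx": -0.0115, "dy": 0, "dz": -0.0164, "wx": 0, "wy": 0, "wz": 0, "claw": 0.04}, {"dx": -0.0115, "dy": 0, "dz": -0.0164, "wx": 0, "wy": 0, "wz": 0, "claw": 0.04}, {"dx": -0.0115, "dy": 0, "dz": -0.0164, "wx": 0, "wy": 0, "wz": 0, "claw": 0.04}, {"dx": 0, "dy": 0, "dz": 0, "wx": 0, "wy": 0, "wz": 0, "claw": 0.04}]'

```text
t: 6.65
eef_pos: [0.4794, 0.1432, 0.1834]
tool_rot: [0.262, 0.473, 0.828, -0.147]
contact_force: [0.5, -0.2, -3.1]
gripper_width: 0.583
grasp_force: 52.4
```

Run:
```python
from h import *
o,p,R=obs();print(p,o["contact_force"],o["torque"],o["gripper_width"])
T=tool(-83.1,35);A=np.array([.5123,-.020,.165]);print((R.inv()*tool(-59.3,0)).as_rotvec(degrees=True))
for r in rows(p,R,A,T,10):print(r)
```

```text
[0.47935811 0.14324183 0.18338199] [ 0.53684688 -0.18073715 -3.12863017] [0.81399334 0.47760277 0.00455201] 0.5827646908189354
[ 0.19766285 -0.02482405 -0.27810947]
[-0.0119, -0.0055, 0.0105, 0.75, 3.44, 2.28]
[-0.0127, -0.0049, 0.0098, 0.75, 3.44, 2.28]
[-0.0134, -0.0042, 0.0091, 0.75, 3.44, 2.28]
[-0.0141, -0.0035, 0.0083, 0.75, 3.44, 2.28]
[-0.0147, -0.0029, 0.0075, 0.75, 3.44, 2.28]
[-0.0152, -0.0022, 0.0066, 0.75, 3.44, 2.28]
[-0.0157, -0.0015, 0.0057, 0.75, 3.44, 2.28]
[-0.016, -0.0008, 0.0048, 0.75, 3.44, 2.28]
[-0.0163, -0.0001, 0.0038, 0.75, 3.44, 2.28]
[-0.0165, 0.0006, 0.0028, 0.75, 3.44, 2.28]
```

Call:
drive_tool --increments '[{"dx": -0.0119, "dy": -0.0055, "dz": 0.0105, "wx": 0.75, "wy": 3.44, "wz": 2.28, "claw": 0.04}, {"dx": -0.0127, "dy": -0.0049, "dz": 0.0098, "wx": 0.75, "wy": 3.44, "wz": 2.28, "claw": 0.04}, {"dx": -0.0134, "dy": -0.0042, "dz": 0.0091, "wx": 0.75, "wy": 3.44, "wz": 2.28, "claw": 0.04}, {"dx": -0.0141, "dy": -0.0035, "dz": 0.0083, "wx": 0.75, "wy": 3.44, "wz": 2.28, "claw": 0.04}, {"dx": -0.0147, "dy": -0.0029, "dz": 0.0075, "wx": 0.75, "wy": 3.44, "wz": 2.28, "claw": 0.04}, {"dx": -0.0152, "dy": -0.0022, "dz": 0.0066, "wx": 0.75, "wy": 3.44, "wz": 2.28, "claw": 0.04}, {"dx": -0.0157, "dy": -0.0015, "dz": 0.0057, "wx": 0.75, "wy": 3.44, "wz": 2.28, "claw": 0.04}, {"dx": -0.016, "dy": -0.0008, "dz": 0.0048, "wx": 0.75, "wy": 3.44, "wz": 2.28, "claw": 0.04}, {"dx": -0.0163, "dy": -0.0001, "dz": 0.0038, "wx": 0.75, "wy": 3.44, "wz": 2.28, "claw": 0.04}, {"dx": -0.0165, "dy": 0.0006, "dz": 0.0028, "wx": 0.75, "wy": 3.44, "wz": 2.28, "claw": 0.04}, {"dx": 0, "dy": 0, "dz": 0, "wx": 0, "wy": 0, "wz": 0, "claw": 0.04}, {"dx": 0, "dy": 0, "dz": 0, "wx": 0, "wy": 0, "wz": 0, "claw": 0.04}]'

```text
t: 8.15
eef_pos: [0.5111, -0.02, 0.1638]
tool_rot: [-0.001, 0.663, 0.749, -0.002]
contact_force: [-0.1, 0.3, -2.4]
gripper_width: 0.578
grasp_force: 52.3
```

Run:
```python
from h import *
o,p,R=obs();print(p,o["contact_force"],o["torque"],o["q"].round(2));print((R.inv()*tool(-83.1,35)).as_rotvec(degrees=True))
im,d=read_camera("scene");np.savez("scene1.npz",p=im,d=d)
cv2.imwrite("pics/s1.png",cv2.resize(im[130:260,255:415],None,fx=5,fy=4.6,interpolation=2)[:598,:800,::-1])
W=cloud("scene",d);hsv=cv2.cvtColor(im,cv2.COLOR_RGB2HSV);H,S,V=[hsv[...,i].astype(int) for i in range(3)]
m=(H>100)&(H<125)&(S>120)&(V>40);m[:130]=0;m[280:]=0;m[:,:240]=0;m[:,420:]=0
P=W[m];P=P[(P[:,2]>.05)&(P[:,2]<.25)&(P[:,1]<.1)&(P[:,1]>-.12)];t=R.inv().apply(P-p)
print(len(P),np.percentile(t,[1,50,99],axis=0).round(4).tolist())
# points in bin frame (tilt frame back by 35): bin x = -cos*tx + sin*tz ...
th=np.radians(35);bx=-np.cos(th)*t[:,0]+np.sin(th)*t[:,2];bz=-np.sin(th)*t[:,0]-np.cos(th)*t[:,2]
print("bin x,z rel tcp",np.percentile(bx,[1,2,98,99]).round(4),np.percentile(bz,[1,2,98,99]).round(4))
```

```text
[ 0.51112088 -0.01995666  0.16377046] [-0.14163199  0.3371472  -2.40292915] [ 0.03891962 -0.03771507 -0.00814053] [ 0.41  0.39 -0.59  2.    0.29  0.84 -0.23]
[-0.19612425  0.08338654  0.0952874 ]
543 [[-0.044, -0.039, -0.027], [0.0102, -0.0238, 0.0136], [0.0435, 0.0242, 0.0558]]
bin x,z rel tcp [-0.0275 -0.0264  0.0459  0.0477] [-0.0431 -0.0426  0.0139  0.0207]
```

View pics/s1.png

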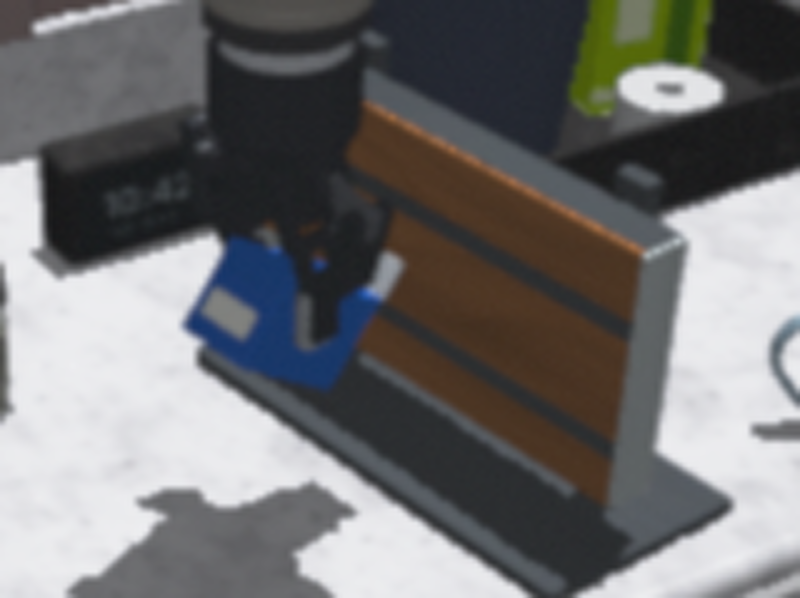

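The bin is held tilted 35° front-up, with the lip at (390,270) in the crop, ahead of the middle slat. First touch: the tip on the middle slat face, below the groove, to fix the panel plane.

Call:
drive_tool --increments '[{"dx": -0.004, "dy": 0, "dz": 0.008, "wx": 0, "wy": 0, "wz": 0, "claw": 0.04}, {"dx": -0.006, "dy": 0, "dz": 0.008, "wx": 0, "wy": 0, "wz": 0, "claw": 0.04}, {"dx": -0.006, "dy": 0, "dz": 0.008, "wx": 0, "wy": 0, "wz": 0, "claw": 0.04}, {"dx": -0.006, "dy": 0, "dz": 0, "wx": 0, "wy": 0, "wz": 0, "claw": 0.04}, {"dx": -0.006, "dy": 0, "dz": 0, "wx": 0, "wy": 0, "wz": 0, "claw": 0.04}, {"dx": -0.004, "dy": 0, "dz": 0, "wx": 0, "wy": 0, "wz": 0, "claw": 0.04}, {"dx": -0.002, "dy": 0, "dz": 0, "wx": 0, "wy": 0, "wz": 0, "claw": 0.04}, {"dx": 0, "dy": 0, "dz": 0, "wx": 0, "wy": 0, "wz": 0, "claw": 0.04}]'

```text
t: 9.2
eef_pos: [0.516, -0.0544, 0.1408]
tool_rot: [0.0, 0.663, 0.749, -0.001]
contact_force: [-0.7, 0.0, -2.6]
gripper_width: 0.585
grasp_force: 52.3
```

Call:
drive_tool --increments '[{"dx": -0.001, "dy": 0, "dz": 0, "wx": 0, "wy": 0, "wz": 0, "claw": 0.04}, {"dx": -0.001, "dy": 0, "dz": 0, "wx": 0, "wy": 0, "wz": 0, "claw": 0.04}, {"dx": 0, "dy": 0, "dz": 0, "wx": 0, "wy": 0, "wz": 0, "claw": 0.04}]'

```text
t: 9.57
eef_pos: [0.5162, -0.0563, 0.1406]
tool_rot: [-0.0, 0.663, 0.749, -0.001]
contact_force: [0.8, 0.8, -1.7]
gripper_width: 0.581
grasp_force: 52.3
```

Call:
drive_tool --increments '[{"dx": -0.001, "dy": 0, "dz": 0, "wx": 0, "wy": 0, "wz": 0, "claw": 0.04}, {"dx": -0.001, "dy": 0, "dz": 0, "wx": 0, "wy": 0, "wz": 0, "claw": 0.04}, {"dx": 0, "dy": 0, "dz": 0, "wx": 0, "wy": 0, "wz": 0, "claw": 0.04}]'

```text
t: 9.95
eef_pos: [0.5165, -0.0584, 0.1407]
tool_rot: [-0.0, 0.663, 0.749, -0.001]
contact_force: [-0.4, -0.5, -2.0]
gripper_width: 0.58
grasp_force: 52.3
```

Call:
drive_tool --increments '[{"dx": -0.001, "dy": 0, "dz": 0, "wx": 0, "wy": 0, "wz": 0, "claw": 0.04}, {"dx": 0, "dy": 0, "dz": 0, "wx": 0, "wy": 0, "wz": 0, "claw": 0.04}]'

```text
t: 10.2
eef_pos: [0.5165, -0.0587, 0.1407]
tool_rot: [-0.0, 0.663, 0.749, -0.001]
contact_force: [-0.9, 2.5, -2.3]
gripper_width: 0.581
grasp_force: 52.3
```

Call:
drive_tool --increments '[{"dx": -0.001, "dy": 0, "dz": 0, "wx": 0, "wy": 0, "wz": 0, "claw": 0.04}, {"dx": 0, "dy": 0, "dz": 0, "wx": 0, "wy": 0, "wz": 0, "claw": 0.04}]'

```text
t: 10.45
eef_pos: [0.5164, -0.0588, 0.1407]
tool_rot: [-0.001, 0.663, 0.749, -0.001]
contact_force: [-0.8, 5.9, -2.5]
gripper_width: 0.579
grasp_force: 52.4
```

Contact came exactly where predicted, so the plane is confirmed. Now I'll back off, raise to mid-groove and feel in.

Call:
drive_tool --increments '[{"dx": 0.003, "dy": 0, "dz": 0, "wx": 0, "wy": 0, "wz": 0, "claw": 0.04}, {"dx": 0.003, "dy": 0, "dz": 0, "wx": 0, "wy": 0, "wz": 0, "claw": 0.04}, {"dx": 0, "dy": 0, "dz": -0.006, "wx": 0, "wy": 0, "wz": 0, "claw": 0.04}, {"dx": 0, "dy": 0, "dz": -0.006, "wx": 0, "wy": 0, "wz": 0, "claw": 0.04}, {"dx": 0, "dy": 0, "dz": -0.006, "wx": 0, "wy": 0, "wz": 0, "claw": 0.04}, {"dx": 0, "dy": 0, "dz": -0.005, "wx": 0, "wy": 0, "wz": 0, "claw": 0.04}, {"dx": -0.002, "dy": 0, "dz": 0, "wx": 0, "wy": 0, "wz": 0, "claw": 0.04}, {"dx": -0.0015, "dy": 0, "dz": 0, "wx": 0, "wy": 0, "wz": 0, "claw": 0.04}, {"dx": -0.001, "dy": 0, "dz": 0, "wx": 0, "wy": 0, "wz": 0, "claw": 0.04}, {"dx": 0, "dy": 0, "dz": 0, "wx": 0, "wy": 0, "wz": 0, "claw": 0.04}]'

```text
t: 11.7
eef_pos: [0.5164, -0.0589, 0.1635]
tool_rot: [-0.0, 0.663, 0.749, -0.001]
contact_force: [-0.2, 0.0, -1.8]
gripper_width: 0.58
grasp_force: 52.3
```

Call:
drive_tool --increments '[{"dx": -0.001, "dy": 0, "dz": 0, "wx": 0, "wy": 0, "wz": 0, "claw": 0.04}, {"dx": -0.001, "dy": 0, "dz": 0, "wx": 0, "wy": 0, "wz": 0, "claw": 0.04}, {"dx": 0, "dy": 0, "dz": 0, "wx": 0, "wy": 0, "wz": 0, "claw": 0.04}]'

```text
t: 12.08
eef_pos: [0.5168, -0.0608, 0.1637]
tool_rot: [-0.0, 0.663, 0.749, -0.001]
contact_force: [0.0, -0.1, -2.0]
gripper_width: 0.585
grasp_force: 52.3
```

Call:
drive_tool --increments '[{"dx": -0.001, "dy": 0, "dz": 0, "wx": 0, "wy": 0, "wz": 0, "claw": 0.04}, {"dx": 0, "dy": 0, "dz": 0, "wx": 0, "wy": 0, "wz": 0, "claw": 0.04}]'

```text
t: 12.32
eef_pos: [0.5169, -0.0618, 0.1637]
tool_rot: [-0.0, 0.663, 0.749, -0.001]
contact_force: [0.2, -0.9, -2.2]
gripper_width: 0.581
grasp_force: 52.3
```

Call:
drive_tool --increments '[{"dx": -0.001, "dy": 0, "dz": 0, "wx": 0, "wy": 0, "wz": 0, "claw": 0.04}, {"dx": 0, "dy": 0, "dz": 0, "wx": 0, "wy": 0, "wz": 0, "claw": 0.04}]'

```text
t: 12.58
eef_pos: [0.517, -0.0628, 0.1636]
tool_rot: [-0.0, 0.663, 0.749, -0.001]
contact_force: [-0.2, 0.1, -2.6]
gripper_width: 0.579
grasp_force: 52.3
```

Call:
drive_tool --increments '[{"dx": -0.001, "dy": 0, "dz": 0, "wx": 0, "wy": 0, "wz": 0, "claw": 0.04}, {"dx": 0, "dy": 0, "dz": 0, "wx": 0, "wy": 0, "wz": 0, "claw": 0.04}]'

```text
t: 12.82
eef_pos: [0.5171, -0.0632, 0.1637]
tool_rot: [-0.0, 0.663, 0.749, -0.001]
contact_force: [-1.1, 2.3, -1.8]
gripper_width: 0.58
grasp_force: 52.3
```

Call:
drive_tool --increments '[{"dx": -0.001, "dy": 0, "dz": 0, "wx": 0, "wy": 0, "wz": 0, "claw": 0.04}, {"dx": 0, "dy": 0, "dz": 0, "wx": 0, "wy": 0, "wz": 0, "claw": 0.04}]'

```text
t: 13.08
eef_pos: [0.5171, -0.0634, 0.1637]
tool_rot: [-0.001, 0.663, 0.749, -0.001]
contact_force: [-0.7, 4.7, -1.4]
gripper_width: 0.58
grasp_force: 52.4
```

Edge contact puts the groove's bottom edge at z ≈ 0.1555. Back off slightly, then slide along the leg direction, up and in.

Call:
drive_tool --increments '[{"dx": 0.003, "dy": 0, "dz": 0, "wx": 0, "wy": 0, "wz": 0, "claw": 0.04}, {"dx": -0.0013, "dy": 0, "dz": -0.0018, "wx": 0, "wy": 0, "wz": 0, "claw": 0.04}, {"dx": -0.0013, "dy": 0, "dz": -0.0018, "wx": 0, "wy": 0, "wz": 0, "claw": 0.04}, {"dx": -0.0013, "dy": 0, "dz": -0.0018, "wx": 0, "wy": 0, "wz": 0, "claw": 0.04}, {"dx": -0.0013, "dy": 0, "dz": -0.0018, "wx": 0, "wy": 0, "wz": 0, "claw": 0.04}, {"dx": 0, "dy": 0, "dz": 0, "wx": 0, "wy": 0, "wz": 0, "claw": 0.04}]'

```text
t: 13.82
eef_pos: [0.5177, -0.0671, 0.1711]
tool_rot: [0.0, 0.663, 0.749, -0.001]
contact_force: [1.6, -0.3, -2.4]
gripper_width: 0.579
grasp_force: 52.4
```

Call:
drive_tool --increments '[{"dx": -0.0013, "dy": 0, "dz": -0.0018, "wx": 0, "wy": 0, "wz": 0, "claw": 0.04}, {"dx": -0.0013, "dy": 0, "dz": -0.0018, "wx": 0, "wy": 0, "wz": 0, "claw": 0.04}, {"dx": 0, "dy": 0, "dz": 0, "wx": 0, "wy": 0, "wz": 0, "claw": 0.04}]'

```text
t: 14.2
eef_pos: [0.518, -0.0696, 0.1746]
tool_rot: [0.0, 0.663, 0.749, -0.001]
contact_force: [0.0, 0.5, -2.6]
gripper_width: 0.578
grasp_force: 52.4
```

Call:
drive_tool --increments '[{"dx": -0.0013, "dy": 0, "dz": -0.0018, "wx": 0, "wy": 0, "wz": 0, "claw": 0.04}, {"dx": -0.0013, "dy": 0, "dz": -0.0018, "wx": 0, "wy": 0, "wz": 0, "claw": 0.04}, {"dx": 0, "dy": 0, "dz": 0, "wx": 0, "wy": 0, "wz": 0, "claw": 0.04}]'

```text
t: 14.58
eef_pos: [0.5183, -0.0722, 0.1783]
tool_rot: [0.0, 0.663, 0.749, -0.001]
contact_force: [0.9, 0.2, -2.2]
gripper_width: 0.581
grasp_force: 52.4
```

Call:
drive_tool --increments '[{"dx": -0.001, "dy": 0, "dz": 0, "wx": 0, "wy": 0, "wz": 0, "claw": 0.04}, {"dx": -0.001, "dy": 0, "dz": 0, "wx": 0, "wy": 0, "wz": 0, "claw": 0.04}, {"dx": -0.001, "dy": 0, "dz": 0, "wx": 0, "wy": 0, "wz": 0, "claw": 0.04}, {"dx": 0, "dy": 0, "dz": 0, "wx": 0, "wy": 0, "wz": 0, "claw": 0.04}]'

```text
t: 15.08
eef_pos: [0.5185, -0.0751, 0.178]
tool_rot: [-0.0, 0.663, 0.749, -0.001]
contact_force: [-0.6, 0.8, -2.0]
gripper_width: 0.579
grasp_force: 52.4
```

Call:
drive_tool --increments '[{"dx": -0.001, "dy": 0, "dz": 0, "wx": 0, "wy": 0, "wz": 0, "claw": 0.04}, {"dx": -0.001, "dy": 0, "dz": 0, "wx": 0, "wy": 0, "wz": 0, "claw": 0.04}, {"dx": -0.001, "dy": 0, "dz": 0, "wx": 0, "wy": 0, "wz": 0, "claw": 0.04}, {"dx": 0, "dy": 0, "dz": 0, "wx": 0, "wy": 0, "wz": 0, "claw": 0.04}]'

```text
t: 15.58
eef_pos: [0.5189, -0.0781, 0.1781]
tool_rot: [-0.0, 0.663, 0.749, -0.001]
contact_force: [0.5, -0.2, -2.3]
gripper_width: 0.58
grasp_force: 52.4
```

Run:
```python
from h import *
o,p,R=obs()
def off(th):
    t=np.radians(th);c,s=np.cos(t),np.sin(t);return np.array([-46.7*c-12.9*s,46.7*s-12.9*c])
n=12;rx,rz=-1.6,6.4;q=np.array([rx,rz])+off(35)
for i in range(1,n+1):
    th0=35*(1-(i-1)/n);th=35*(1-i/n);r=np.array([-1.6+.8*i/n,6.4-4.9*i/n])
    q1=r+off(th);d=q1-q;q=q1;l=np.radians(35-th0)
    X=np.array([-np.cos(l),-np.sin(l)]);Z=np.array([np.sin(l),-np.cos(l)])
    print(i,(d@X).round(2),(d@Z).round(2),round(-35/n,3),q1.round(1))
print((R.inv()*tool(-83.1,35)).as_rotvec(degrees=True))
```

```text
1 0.7 2.75 -2.917 [-48.   19.9]
2 0.72 2.76 -2.917 [-48.5  17.1]
3 0.74 2.76 -2.917 [-49.   14.3]
4 0.76 2.76 -2.917 [-49.3  11.4]
5 0.78 2.76 -2.917 [-49.5   8.6]
6 0.8 2.76 -2.917 [-49.6   5.7]
7 0.83 2.75 -2.917 [-49.6   2.8]
8 0.85 2.75 -2.917 [-49.4  -0.1]
9 0.87 2.75 -2.917 [-49.1  -2.9]
10 0.89 2.74 -2.917 [-48.7  -5.8]
11 0.91 2.73 -2.917 [-48.2  -8.6]
12 0.93 2.73 -2.917 [-47.5 -11.4]
[-0.10639121  0.08402212  0.02959435]
```

Call:
drive_tool --increments '[{"dx": 0.0007, "dy": 0, "dz": 0.00275, "wx": 0, "wy": -2.92, "wz": 0, "claw": 0.04}, {"dx": 0.00072, "dy": 0, "dz": 0.00276, "wx": 0, "wy": -2.92, "wz": 0, "claw": 0.04}, {"dx": 0.00074, "dy": 0, "dz": 0.00276, "wx": 0, "wy": -2.92, "wz": 0, "claw": 0.04}, {"dx": 0.00076, "dy": 0, "dz": 0.00276, "wx": 0, "wy": -2.92, "wz": 0, "claw": 0.04}, {"dx": 0, "dy": 0, "dz": 0, "wx": 0, "wy": 0, "wz": 0, "claw": 0.04}]'

```text
t: 16.2
eef_pos: [0.5185, -0.0746, 0.1667]
tool_rot: [0.076, 0.659, 0.746, -0.068]
contact_force: [0.7, 0.4, -3.4]
gripper_width: 0.576
grasp_force: 52.3
```

Call:
drive_tool --increments '[{"dx": 0.00078, "dy": 0, "dz": 0.00276, "wx": 0, "wy": -2.92, "wz": 0, "claw": 0.04}, {"dx": 0.0008, "dy": 0, "dz": 0.00276, "wx": 0, "wy": -2.92, "wz": 0, "claw": 0.04}, {"dx": 0.00083, "dy": 0, "dz": 0.00275, "wx": 0, "wy": -2.92, "wz": 0, "claw": 0.04}, {"dx": 0.00085, "dy": 0, "dz": 0.00275, "wx": 0, "wy": -2.92, "wz": 0, "claw": 0.04}, {"dx": 0, "dy": 0, "dz": 0, "wx": 0, "wy": 0, "wz": 0, "claw": 0.04}]'

```text
t: 16.82
eef_pos: [0.5185, -0.0752, 0.155]
tool_rot: [0.151, 0.649, 0.734, -0.135]
contact_force: [-0.3, 0.5, -2.4]
gripper_width: 0.58
grasp_force: 52.3
```

Call:
drive_tool --increments '[{"dx": 0.00087, "dy": 0, "dz": 0.00275, "wx": 0, "wy": -2.92, "wz": 0, "claw": 0.04}, {"dx": 0.00089, "dy": 0, "dz": 0.00274, "wx": 0, "wy": -2.92, "wz": 0, "claw": 0.04}, {"dx": 0.00091, "dy": 0, "dz": 0.00273, "wx": 0, "wy": -2.92, "wz": 0, "claw": 0.04}, {"dx": 0.00093, "dy": 0, "dz": 0.00273, "wx": 0, "wy": -2.92, "wz": 0, "claw": 0.04}, {"dx": 0, "dy": 0, "dz": 0, "wx": 0, "wy": 0, "wz": 0, "claw": 0.04}, {"dx": 0, "dy": 0, "dz": 0, "wx": 0, "wy": 0, "wz": 0, "claw": 0.04}]'

```text
t: 17.58
eef_pos: [0.519, -0.0783, 0.1443]
tool_rot: [0.225, 0.632, 0.714, -0.2]
contact_force: [-0.6, -0.2, -1.9]
gripper_width: 0.581
grasp_force: 52.4
```

Run:
```python
from h import *
o,p,R=obs();F=np.array([.525,-.125,.1555]);a=np.radians(-83.1);n=np.array([np.cos(a),np.sin(a),0]);l=np.array([-n[1],n[0],0])
d=p-F;print("root x,z",d@n*1e3+46.7,d[2]*1e3+12.9,"lat",d@l*1e3,o["contact_force"],o["torque"],(R.inv()*tool(-83.1,0)).as_rotvec(degrees=True))
im,dd=read_camera("scene");np.savez("scene2.npz",p=im,d=dd)
cv2.imwrite("pics/s2.png",cv2.resize(im[130:260,255:415],None,fx=5,fy=4.6,interpolation=2)[:598,:800,::-1])
```

```text
root x,z -0.35838671441977255 1.7148641430309919 lat -0.339697397981871 [-0.58457468 -0.24098215 -1.89166654] [ 0.97451079  0.17243514 -0.07033947] [-0.09122696  0.03827949  0.03035698]
```

View pics/s2.png

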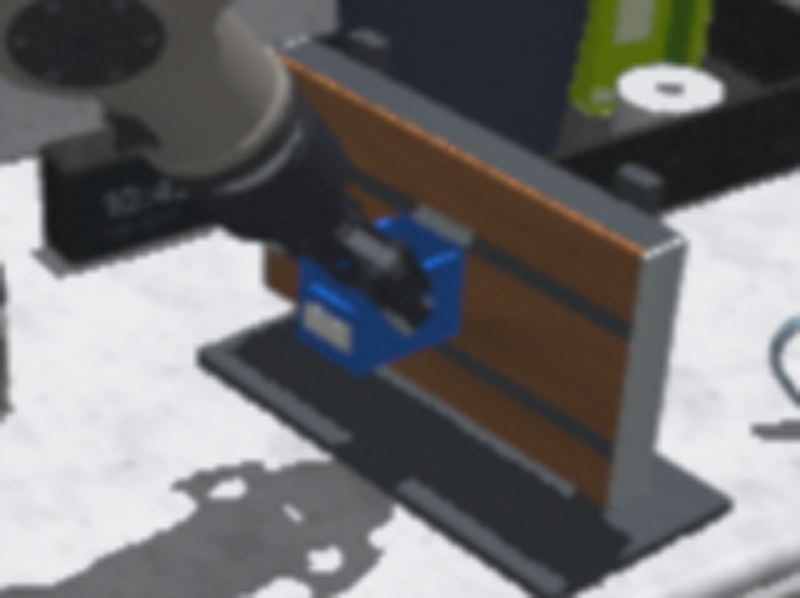

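The bin is upright against the panel, with the lip in the upper groove at (440,225). Lower until it rests on the edge.

Call:
drive_tool --increments '[{"dx": 0.0006, "dy": 0, "dz": 0.0008, "wx": 0, "wy": 0, "wz": 0, "claw": 0.04}, {"dx": 0, "dy": 0, "dz": 0, "wx": 0, "wy": 0, "wz": 0, "claw": 0.04}]'

```text
t: 17.88
eef_pos: [0.5188, -0.0781, 0.1432]
tool_rot: [0.225, 0.632, 0.714, -0.201]
contact_force: [-0.4, -0.3, -1.7]
gripper_width: 0.585
grasp_force: 52.5
```

Call:
drive_tool --increments '[{"dx": 0.0006, "dy": 0, "dz": 0.0008, "wx": 0, "wy": 0, "wz": 0, "claw": 0.04}, {"dx": 0, "dy": 0, "dz": 0, "wx": 0, "wy": 0, "wz": 0, "claw": 0.04}]'

```text
t: 18.12
eef_pos: [0.5189, -0.0779, 0.1422]
tool_rot: [0.225, 0.632, 0.714, -0.201]
contact_force: [-0.3, 0.1, -0.6]
gripper_width: 0.581
grasp_force: 52.6
```

Call:
drive_tool --increments '[{"dx": 0.0006, "dy": 0, "dz": 0.0008, "wx": 0, "wy": 0, "wz": 0, "claw": 0.04}, {"dx": 0, "dy": 0, "dz": 0, "wx": 0, "wy": 0, "wz": 0, "claw": 0.04}]'

```text
t: 18.38
eef_pos: [0.519, -0.078, 0.1419]
tool_rot: [0.226, 0.632, 0.714, -0.201]
contact_force: [-2.3, 0.7, 5.0]
gripper_width: 0.58
grasp_force: 53.2
```

Call:
drive_tool --increments '[{"dx": -0.0008, "dy": 0, "dz": 0.0006, "wx": 0, "wy": 0, "wz": 0, "claw": 0.04}, {"dx": 0, "dy": 0, "dz": 0, "wx": 0, "wy": 0, "wz": 0, "claw": 0.04}]'

```text
t: 18.62
eef_pos: [0.519, -0.0781, 0.1419]
tool_rot: [0.226, 0.632, 0.714, -0.201]
contact_force: [-3.5, 3.4, 6.8]
gripper_width: 0.578
grasp_force: 53.6
```

Call:
drive_tool --increments '[{"dx": -0.0006, "dy": 0, "dz": 0.0004, "wx": 0, "wy": 0, "wz": 0, "claw": 0.04}, {"dx": 0, "dy": 0, "dz": 0, "wx": 0, "wy": 0, "wz": 0, "claw": 0.04}]'

```text
t: 18.88
eef_pos: [0.5191, -0.0781, 0.1419]
tool_rot: [0.226, 0.632, 0.714, -0.2]
contact_force: [-4.8, 5.6, 8.5]
gripper_width: 0.58
grasp_force: 53.8
```

Call:
drive_tool --increments '[{"dx": 0, "dy": 0, "dz": 0, "wx": 0, "wy": 0, "wz": 0, "claw": 0.053}, {"dx": 0, "dy": 0, "dz": 0, "wx": 0, "wy": 0, "wz": 0, "claw": 0.06}, {"dx": 0, "dy": 0, "dz": 0, "wx": 0, "wy": 0, "wz": 0, "claw": 0.075}, {"dx": 0, "dy": 0, "dz": 0, "wx": 0, "wy": 0, "wz": 0, "claw": 0.075}, {"dx": 0, "dy": 0, "dz": 0, "wx": 0, "wy": 0, "wz": 0, "claw": 0.075}]' --newtons 20

```text
t: 19.5
eef_pos: [0.519, -0.0795, 0.141]
tool_rot: [0.225, 0.632, 0.714, -0.201]
contact_force: [-0.2, 0.3, -0.3]
gripper_width: 0.882
grasp_force: 0.0
```

Run:
```python
from h import *
o,p,R,im,d,W=wrist("w2");print(p,o["contact_force"],o["gripper_width"])
t=R.inv()
hsv=cv2.cvtColor(im,cv2.COLOR_RGB2HSV);H,S,V=[hsv[...,i].astype(int) for i in range(3)]
m=(H>100)&(H<125)&(S>90)&(V>40)&(d>0);Q=(W[m]-p)@R.as_matrix();Q=Q[np.abs(Q[:,1])<.04];print("bin tool-y",np.percentile(Q[:,1],[1,99]))
```

```text
[ 0.51901558 -0.07949266  0.14100288] [-0.22250041  0.31700318 -0.33403043] 0.882254609708768
bin tool-y [-0.0248241   0.02382953]
```

View pics/w2.png

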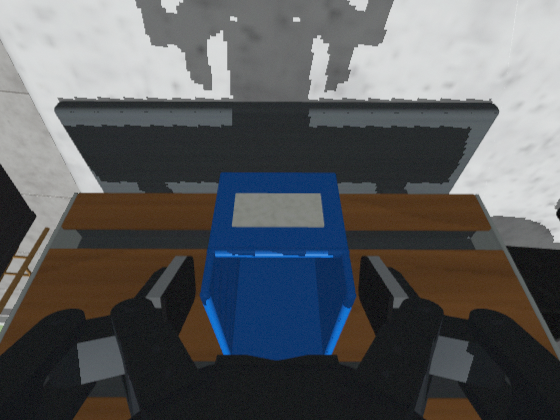

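The bin hangs centred on the panel at (280,270), and both fingers are clear of its sides. Withdraw straight back along the tool axis.

Call:
drive_tool --increments '[{"dx": 0, "dy": 0, "dz": -0.004, "wx": 0, "wy": 0, "wz": 0, "claw": 0.08}, {"dx": 0, "dy": 0, "dz": -0.01, "wx": 0, "wy": 0, "wz": 0, "claw": 0.08}, {"dx": 0, "dy": 0, "dz": -0.015, "wx": 0, "wy": 0, "wz": 0, "claw": 0.08}, {"dx": 0, "dy": 0, "dz": -0.02, "wx": 0, "wy": 0, "wz": 0, "claw": 0.08}, {"dx": 0, "dy": 0, "dz": -0.02, "wx": 0, "wy": 0, "wz": 0, "claw": 0.08}, {"dx": 0, "dy": 0, "dz": -0.02, "wx": 0, "wy": 0, "wz": 0, "claw": 0.08}, {"dx": 0, "dy": 0, "dz": -0.02, "wx": 0, "wy": 0, "wz": 0, "claw": 0.08}, {"dx": 0, "dy": 0, "dz": -0.02, "wx": 0, "wy": 0, "wz": 0, "claw": 0.08}, {"dx": 0, "dy": 0, "dz": 0, "wx": 0, "wy": 0, "wz": 0, "claw": 0.08}, {"dx": 0, "dy": 0, "dz": 0, "wx": 0, "wy": 0, "wz": 0, "claw": 0.08}]'

```text
t: 20.8
eef_pos: [0.51, -0.0062, 0.2462]
tool_rot: [0.225, 0.632, 0.714, -0.201]
contact_force: [0.2, -0.7, -0.2]
gripper_width: 0.936
grasp_force: 0.0
```

Run:
```python
from h import *
o,p,R,im,d,W=wrist("w3");print(p,o["contact_force"])
hsv=cv2.cvtColor(im,cv2.COLOR_RGB2HSV);H,S,V=[hsv[...,i].astype(int) for i in range(3)]
m=(H>100)&(H<125)&(S>90)&(V>40)&(d>0);F=np.array([.525,-.125,.1555]);a=np.radians(-83.1);n=np.array([np.cos(a),np.sin(a),0]);l=np.array([-n[1],n[0],0])
D=W[m]-F;D=D[np.linalg.norm(D,axis=1)<.15]
print("into",np.percentile(D@n,[1,99]).round(4),"lat",np.percentile(D@l,[1,99]).round(4),"z",np.percentile(D[:,2],[1,99]).round(4))
s,_=read_camera("scene");cv2.imwrite("pics/s3.png",np.hstack([im[:,40:440],s[60:480,180:560]])[:,:800,::-1] if s[60:].shape[0]==420 else np.hstack([im[:,60:460],s[:,180:560]])[:,:,::-1])
```

```text
[ 0.51001346 -0.00622825  0.24622507] [ 0.1527973  -0.69200936 -0.15074375]
into [-0.0724  0.0013] lat [-0.0258  0.0236] z [-0.1419  0.0033]
```

View pics/s3.png

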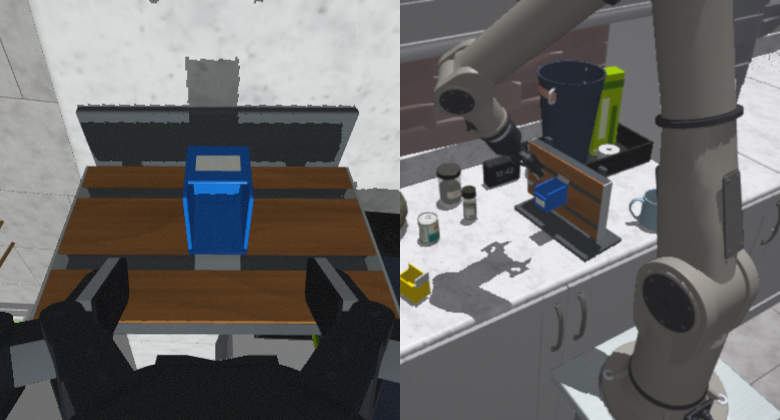

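The bin hangs upright and flush: its back is at the slat plane, it reaches 72 mm outward, and it is within 1 mm of mid-width. The gripper is clear and the jar, can and mug are undisturbed.

```bash
python3 -c "
from station import *
print(hand_in())"
```

```text
the job is handed in; nothing more can be done
None
```

The blue bin hangs upright and flush on the slats at the middle of the upper groove (found by touch about 10 mm above its usual height), the gripper is clear, the jar, can and mug were not touched, and the job was handed in at about 21 s of the 64 s limit.

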